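Pack out the cut-back stop and hold the tile square

TASK

Slide the green spacer down into the gap behind the blue tile, on the side where the back stop is cut back and the gap is wide enough, so that it stands fully down on the jig board, and let go of it. Then push the middle of the tile's front edge with the fingertips until the tile is square and flush against both the full stop and the spacer, and finish still holding it pressed there. Leave the other things on the counter alone.

Things in the scene. Friction and masses are not known exactly. Their poses are not given: they have to be found in the camera images.
- jig: Brown wooden jig board, 150 (x) x 180 (y) x 12 mm, waxed and slick, fixed to the counter. Origin: centre of its underside. x points from the robot's side towards the back stops, y to the left, z up. The stops' reference line, the front face of the full stop, lies at x = +40 mm; the two stops are centred at y = +46 and -46 mm, and which is on which side varies.
- stop_full: Full-depth aluminium back stop, 30 x 52 x 20 mm, fixed on the jig board. Origin: underside, middle of its front face (the face towards the tile); x points away from the tile, y along the face; it reaches from x = 0 to +30 mm.
- stop_cut: Cut-back aluminium back stop, 18 x 52 x 20 mm, fixed on the jig board beside the full stop. Its origin lies on the same reference line as the full stop's face, at the underside, middle of its length; its own front face is 12 mm behind that, at x = +12 mm, and it reaches to x = +30 mm. The spacer's place is in front of it: centred at x = +6 mm, y = 0 of this body.
- blue_tile: Blue glazed tile, 60 (x) x 150 (y) x 12 mm, about 0.24 kg, lying loose on the jig board in front of the stops, a few mm short of the full stop and up to 2 degrees askew. Origin: centre of its underside; x points to its back edge (towards the stops), which is at +30 mm, and the front edge is at -30 mm. Flush and square, its centre lies 30 mm in front of the full stop's face.
- spacer: Green spacer plate with thin white ribs near its top, 12 (x, its thickness) x 44 (y) x 60 mm (tall), about 0.07 kg, standing loose on its 12 x 44 mm foot on the counter to the right of the jig. Origin: centre of its underside. Grip across the 12 mm thickness, in its upper half.
- tape_roll: Brown tape roll, 74 mm across, 25 mm high, lying loose between spacer and jig. Origin: centre of its underside. Leave alone.
- try_square: Joiner's try square, 170 x 100 x 25 mm, lying loose left of the jig. Origin: centre of its underside. Leave alone.
- oil_can: Red oil can, 64 mm across, 140 mm tall, standing loose left of the jig. Origin: centre of its underside. Leave alone.
- brass_tap: Small brass tap with a red handle, 24 x 51 x 35 mm, lying loose far right. Origin: centre of its underside. Leave alone.
Mind the look-alikes: they are no part of the job. There is more than one size of the blue_tile; the one meant has the size given above.

How it is judged:
On the way:
1. the spacer stands in the wide gap in front of the cut-back stop, fully down on the board, and is let go (z of spacer in the frame of stop_cut below 0.003 m and x of spacer in the frame of stop_cut between -0.006 and 0.0085 m and y of spacer in the frame of stop_cut between -0.015 and 0.015 m and angle between spacer's own z axis and vertical below 0.2 rad and contact force between the fingers and spacer below 0.1 N), for 0.2 s.
At the end, for the whole second after the job is handed in: Spacer upright, fully down (3 mm) before the cut-back stop, within 2.5 mm of its face and 15 mm of its middle, not touched. Tile flat, square to 0.025 rad, back edge within 2 mm of the full stop, 25 mm of centre; fingers press it over 2 N; it bears on spacer and full stop, over 0.1 N each (z of spacer in the frame of stop_cut below 0.003 m and x of spacer in the frame of stop_cut between 0.0035 and 0.0085 m and y of spacer in the frame of stop_cut between -0.015 and 0.015 m and angle between spacer's own z axis and vertical below 0.1 rad and contact force between the fingers and spacer below 0.1 N and x of blue_tile in the frame of jig between 0.008 and 0.012 m and y of blue_tile in the frame of jig between -0.025 and 0.025 m and z of blue_tile in the frame of jig below 0.015 m and angle between the x axis of blue_tile and the x axis of jig, either way round below 0.025 rad and angle between blue_tile's own z axis and vertical below 0.05 rad and linear speed of blue_tile below 0.01 m/s and contact force between the fingers and blue_tile above 2 N and contact force between blue_tile and spacer above 0.1 N and contact force between blue_tile and stop_full above 0.1 N); the arm keeps its last pose, push and grip.
It fails at once if a bystander is shoved more than 30 mm (distance of any of tape_roll, try_square, oil_can, brass_tap from where it was at the start of the episode above 0.03 m).
It also fails if it takes over 58 s, if anything falls off the work surface, if the arm or the gripper's body presses on something with over 40 N, if the wrist force passes 120 N, or if a joint passes its speed limit or range.

ROBOT

A 6-joint arm with a two-finger parallel gripper is mounted at the origin on the work surface; the furniture and walls round the work are solid. World frame = base frame: x ahead of the robot, y to its left, z up, the work surface at z = 0. Lengths are in m, angles in rad, forces in N, time in s.
With the tool pointing down it reaches from about 0.35 to 0.975 m from the base axis. Payload 4.9 kg.
Tool frame: the origin (TCP) lies midway between the tips of the shut fingers; the grasp point (between the pads) lies 19 mm behind it; z points along the fingers, y is the line along which they close (so a half turn about z gives the same grasp; the last joint's range is limited). The gripper opens to 85 mm and grips with 20 to 120 N. Pads are 22 mm wide; open, the fingers measure 114 mm over their backs; the gripper's body (76 mm by 85 mm) begins 54 mm behind the grasp point. The pads swing forward as they close: fully open they stand 13 mm farther back than shut.
Start: joints at [-1.307, 0.053, 1.613, -0, 1.476, -0.119], TCP at [0.233, -0.58, 0.231] pointing down, gripper open.
Joint ranges: [-3.01, 3.01], [-1.01, 2.22], [0.06, 2.58], [-1.02, 4.17], [0.09, 2.62], [-3.14, 3.14]. Speed limits (rad/s): [2.57, 2.57, 3.14, 3.14, 3.14, 3.14].

INTERFACE

Orientations are given as a rotation vector (axis times angle).
In Python, from station import ctrl gives the robot as it stands.
- The arm moves only by the shell command python3 -m handwheel 'ROWS' [FORCE]. ROWS is JSON, a list of rows, each an object with "gripper": the gripper command: -1 is fully open, 1 is shut, values between are in proportion; "offset": the shift along the tool's x, y, z in mm, a list of three; "rotation": the turn, a rotation vector about the tool's x, y, z in rad, a list of three. A call has exactly 8 rows; each row is the pose to reach, as a shift and turn from the pose commanded when the call began, along the tool's axes at that moment; what a row does not reach only later rows make up. A row lasts 1/8 s, in which the tool goes at most 62.5 mm and 10.7 degrees, less where a joint would pass 70% of its speed; a pose out of reach is approached as far as the arm can. A call with a gripper value outside its range is refused whole. The fingers move at their own pace and stop on an object; FORCE is the grip in N (left out, the last holds). Time passes only in rows, so rows that repeat a pose let the fingers close, or fill a call up. It gives the time, the measured TCP pose, the force, the opening and the grip force at its end, in the units of the state.
- ctrl.get_obs(): the state, without advancing time (a new reading comes with each control period).
- ctrl.get_image(name): name is "scene" or "top" or "wrist"; returns a dict with "image" (420x560x3 uint8, red, green, blue), "fovy" (degrees; the focal length in pixels is half the picture's height over the tangent of half this angle, whatever the lens; pixels are square), "cx", "cy" (the principal point, pixels), "xyz" and "attitude" of the camera in the world. Camera axes: x right, y up, looking along -z (the intrinsics and any distortion apply to the point x, -y, -z); pixel columns grow to the right and rows downward; lengths in m; the calibration is good to about 2 mm. A picture is of the moment at which its call begins. There is no depth.
- ctrl.finish_job(): hands the job in; it is judged then, once.
The state is a dict: "t": time; "q": joint angles; "dq": joint speeds; "effort": joint torques, N m; "tool_pos": TCP position; "tool_rot": TCP orientation; "contact_force": force on the tool from outside, world axes, zero at the start; "wrist_torque": the same for the moment, N m; "opening": finger opening in m; "grip_force": force on a finger pad.
Only numpy, scipy, OpenCV 4.12 (cv2) and the standard library are available. Lean on these libraries where they do the work, as an engineer would, in place of code of your own. Each camera call takes 0.05 s, during which the arm holds its last target. There are 200 camera calls.

## Working session

There is one attempt and no reset: what is moved stays moved. The work goes in short steps, Python scripts to look and compute and a shell command to move; the robot and the scene stay as the last step left them, time stands still between calls to the robot, and variables do not carry over. Pictures are saved under pics/ and viewed, at most 10 in all, crops included, and the job is handed in when it is done.

```bash
ls; mkdir -p pics; cat > h.py <<'E'
import numpy as np,cv2,pickle
from scipy.spatial.transform import Rotation as R
from station import ctrl
def grab(n,f):
    d=ctrl.get_image(n); cv2.imwrite(f'pics/{f}.png',cv2.cvtColor(np.asarray(d['image']),cv2.COLOR_RGB2BGR)); pickle.dump(d,open(f'pics/{f}.pkl','wb')); return d
E
python3 - <<'E'
from h import *
for n in('scene','top','wrist'):
    d=grab(n,n+'0'); print(n,{k:v for k,v in d.items() if k!='image'})
print(ctrl.get_obs())
E
```

```text
pics
scene {'fovy': 53.92334070783575, 'cx': 276.3532513780873, 'cy': 201.66083401927236, 'xyz': array([-0.38438203, -0.1091711 ,  0.96934676]), 'attitude': array([ 0.63475208, -0.54384185, -1.39474116])}
top {'fovy': 57.291742932335296, 'cx': 279.75840333712307, 'cy': 210.30276905258233, 'xyz': array([ 0.36544331, -0.01819859,  1.0440095 ]), 'attitude': array([ 0.092395  , -0.07005924, -1.54137174])}
wrist {'fovy': 63.73297644404644, 'cx': 285.3421420675955, 'cy': 218.50633301983297, 'xyz': array([ 0.30000802, -0.55150404,  0.37272748]), 'attitude': array([-0.24958002,  0.17115977, -1.17998375])}
{'t': 0.15, 'q': array([-1.30698208e+00,  5.32582208e-02,  1.61399360e+00, -3.94019820e-05,
        1.47600439e+00, -1.18977718e-01]), 'dq': array([-0.00110802, -0.00133871, -0.00219272,  0.00025616, -0.0013098 ,
       -0.00049864]), 'effort': array([ 3.54583017e-04, -3.94242811e+01, -3.70722127e+01, -1.32820969e-04,
        4.66856989e-03,  9.33774402e-06]), 'tool_pos': array([ 0.23331783, -0.57928292,  0.23030361]), 'tool_rot': array([-3.08259878e+00, -5.97314532e-01,  2.50387803e-04]), 'contact_force': array([-0.18733335, -0.054338  ,  0.55727484]), 'wrist_torque': array([ 0.03090428,  0.0214324 , -0.01928189]), 'grip_force': 0.0, 'opening': 0.08523949142448581}
```

View pics/top0.png

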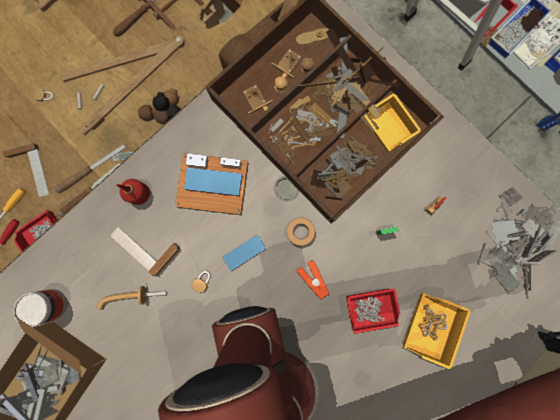

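View pics/scene0.png

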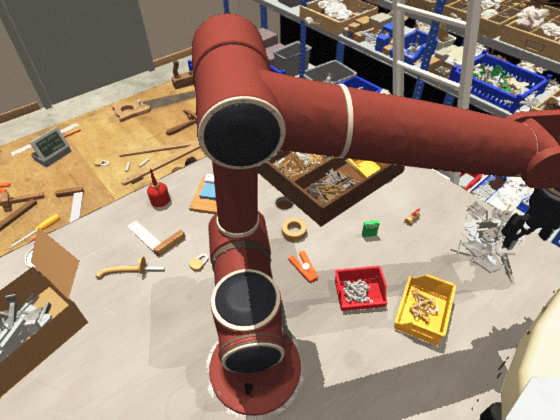

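The top view shows the jig at about (212,184), with the tile at (213,181), a deep stop on the left at (195,160) and a thin one on the right at (230,161). The green spacer is at (387,232), the tape roll at (301,231), and the look-alike tile at (244,252). The scene view mostly confirms this, though the arm hides the jig. Next I'll measure.

```bash
cat >> h.py <<'E'
def K(d):
    f=d['image'].shape[0]/2/np.tan(np.radians(d['fovy'])/2); return f
def ray(d,uv,z):
    uv=np.atleast_2d(uv).astype(float); f=K(d)
    v=np.c_[(uv[:,0]-d['cx'])/f,-(uv[:,1]-d['cy'])/f,-np.ones(len(uv))]
    w=R.from_rotvec(d['attitude']).apply(v); return d['xyz']+w*((z-d['xyz'][2])/w[:,2])[:,None]
def mask(d,lo,hi,box):
    h=cv2.cvtColor(np.asarray(d['image']),cv2.COLOR_RGB2HSV); m=cv2.inRange(h,lo,hi); o=np.zeros_like(m); x0,y0,x1,y1=box; o[y0:y1,x0:x1]=m[y0:y1,x0:x1]; return o
def rect(m):
    c=max(cv2.findContours(m,0,1)[0],key=cv2.contourArea); return c.reshape(-1,2),cv2.boxPoints(cv2.minAreaRect(c))
def proj(d,p):
    v=R.from_rotvec(d['attitude']).inv().apply(np.atleast_2d(p)-d['xyz']); f=K(d); return np.c_[d['cx']-f*v[:,0]/v[:,2],d['cy']+f*v[:,1]/v[:,2]]
E
python3 - <<'E'
from h import *
d=pickle.load(open('pics/top0.pkl','rb'))
def show(n,m,z):
    c,b=rect(m); w=ray(d,b,z)[:,:2]; print(n,b.round(1).tolist(),(w*1000).round(1).tolist(),'c',(w.mean(0)*1000).round(1),'sides',(np.linalg.norm(np.diff(w[:3],axis=0),axis=1)*1000).round(1),'dirs',np.degrees(np.arctan2(*(w[1]-w[0])[::-1])).round(1))
show('tile',mask(d,(95,80,60),(120,255,255),(170,145,255,220)),.024)
show('fake',mask(d,(95,80,60),(120,255,255),(220,230,270,275)),.01)
show('green',mask(d,(45,100,50),(80,255,255),(365,215,410,250)),.06)
m=mask(d,(5,110,60),(20,255,255),(170,145,255,220)); show('jig',m|mask(d,(95,80,60),(120,255,255),(170,145,255,220)),.012)
show('stopL',mask(d,(0,0,190),(180,50,255),(180,145,212,172)),.032)
show('stopR',mask(d,(0,0,190),(180,50,255),(213,145,250,172)),.032)
im=cv2.cvtColor(np.asarray(d['image']),cv2.COLOR_RGB2BGR)
a=cv2.resize(im[140:225,165:260],None,fx=6,fy=6,interpolation=2); b=cv2.resize(im[210:255,350:410],None,fx=4,fy=4,interpolation=2)
o=np.zeros((510,800,3),np.uint8); o[:,:570]=a; o[:180,570:800]=b[:,:230]; cv2.imwrite('pics/crop1.png',o)
E
```

```text
tile [[184.3000030517578, 188.6999969482422], [186.89999389648438, 167.1999969482422], [241.5, 173.60000610351562], [239.0, 195.10000610351562]] [[523.0, 256.4], [581.9, 252.8], [568.1, 103.9], [509.5, 108.4]] c [545.6 180.4] sides [ 59.  149.5] dirs -3.6
fake [[222.10000610351562, 256.6000061035156], [256.79998779296875, 234.60000610351562], [265.3999938964844, 248.10000610351562], [230.6999969482422, 270.20001220703125]] [[344.2, 148.7], [405.6, 58.1], [370.1, 33.8], [309.0, 124.2]] c [357.2  91.2] sides [109.5  43. ] dirs -55.9
green [[376.5, 230.5], [396.8999938964844, 226.39999389648438], [397.70001220703125, 230.6999969482422], [377.29998779296875, 234.6999969482422]] [[422.7, -250.9], [434.6, -302.7], [423.8, -304.9], [412.0, -253.1]] c [ 423.3 -277.9] sides [53.2 10.9] dirs -77.1
jig [[175.10000610351562, 206.39999389648438], [181.5, 152.5], [247.60000610351562, 160.3000030517578], [241.1999969482422, 214.3000030517578]] [[475.6, 282.0], [625.3, 272.9], [608.0, 90.2], [459.2, 102.0]] c [542.  186.8] sides [150.  183.5] dirs -3.5
stopL [[185.5, 164.0], [186.60000610351562, 153.5], [205.39999389648438, 155.3000030517578], [204.3000030517578, 165.8000030517578]] [[589.1, 254.8], [617.9, 253.5], [614.0, 202.4], [585.2, 203.8]] c [601.6 228.6] sides [28.9 51.3] dirs -2.5
stopR [[219.8000030517578, 163.10000610351562], [220.89999389648438, 156.5], [239.39999389648438, 159.60000610351562], [238.3000030517578, 166.1999969482422]] [[593.7, 162.4], [612.0, 160.3], [604.8, 110.1], [586.5, 112.4]] c [599.2 136.3] sides [18.4 50.7] dirs -6.8
```

View pics/crop1.png

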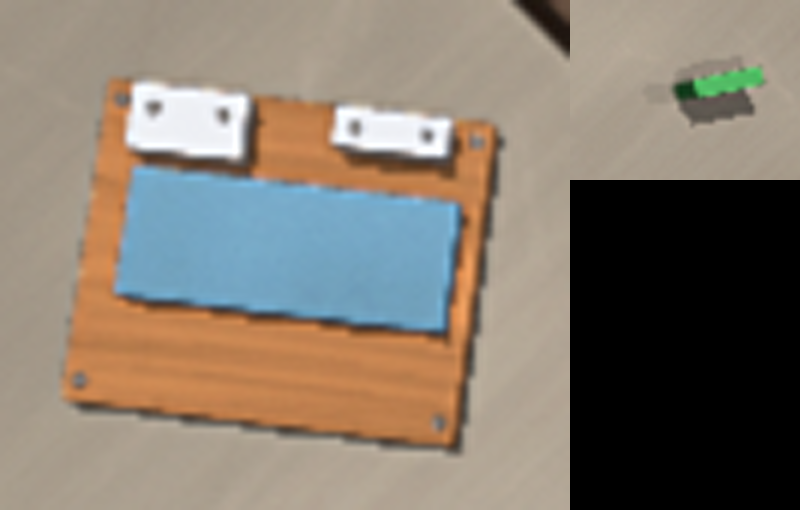

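The crop shows the full stop on the left and the cut-back stop on the right, with the tile a few mm short of them. The spacer's top face is the bright part at the right end of its green patch. Next I'll set up a helper for the move geometry.

```bash
cat >> h.py <<'E'
def cmd(pos_mm,yawy):
    "offset/rotvec in tool axes to reach TCP pos with tool z down and tool y along world angle yawy (deg, mod 180)"
    o=ctrl.get_obs(); T=R.from_rotvec(o['tool_rot']); best=None
    for a in (yawy,yawy+180):
        a=np.radians(a); y=np.array([np.cos(a),np.sin(a),0]); z=np.array([0,0,-1.]); D=R.from_matrix(np.c_[np.cross(y,z),y,z]); r=(T.inv()*D).as_rotvec()
        if best is None or np.linalg.norm(r)<np.linalg.norm(best): best=r
    print('t',o['t'],'pos',(o['tool_pos']*1000).round(1),'F',o['contact_force'].round(1),'open',o['opening'],'offset',T.inv().apply(np.array(pos_mm)-o['tool_pos']*1000).round(1),'rot',best.round(3))
E
python3 - <<'E'
from h import *
o=ctrl.get_obs();T=R.from_rotvec(o['tool_rot']);print(T.as_matrix().round(3))
d=pickle.load(open('pics/wrist0.pkl','rb'));C=R.from_rotvec(d['attitude'])
print('cam in tool',T.inv().apply(d['xyz']-o['tool_pos']),'view dir in tool',T.inv().apply(C.apply([0,0,-1])), 'cam right',T.inv().apply(C.apply([1,0,0])))
print(ray(d,[[d['cx'],d['cy']],[280,50],[280,400]],0))
s=pickle.load(open('pics/scene0.pkl','rb'))
c,b=rect(mask(s,(45,100,50),(80,255,255),(350,205,400,250)));print(b,c[:,1].min(),c[:,1].max()); print(proj(s,[[.423,-.278,.06],[.423,-.278,0]]))
cmd([423,-278,230],13)
E
```

```text
[[ 0.928  0.374 -0.   ]
 [ 0.374 -0.928  0.002]
 [ 0.    -0.002 -1.   ]]
cam in tool [ 0.07226184 -0.00109445 -0.1424108 ] view dir in tool [-2.81522132e-01 -4.78688416e-04  9.59554615e-01] cam right [-7.28079467e-04  9.99999694e-01  2.85255036e-04]
[[ 0.19832797 -0.59158034  0.        ]
 [ 0.35977269 -0.52093468  0.        ]
 [-0.04391972 -0.68106072  0.        ]]
[[362. 236.]
 [362. 220.]
 [378. 220.]
 [378. 236.]] 220 236
[[369.80382878 222.39902153]
 [366.92824129 235.51636633]]
t 0.15 pos [ 233.3 -579.3  230.3] F [-0.2 -0.1  0.6] open 0.08523949142448581 offset [ 288.5 -208.6    0.7] rot [-1.000e-03 -1.000e-03 -1.415e+00]
```

```bash
python3 -m handwheel '[{"gripper":-1,"offset":[36,-26,0],"rotation":[0,0,-0.17]},{"gripper":-1,"offset":[72,-52,0],"rotation":[0,0,-0.35]},{"gripper":-1,"offset":[108,-78,0],"rotation":[0,0,-0.53]},{"gripper":-1,"offset":[144,-104,0],"rotation":[0,0,-0.71]},{"gripper":-1,"offset":[180,-130,0],"rotation":[0,0,-0.89]},{"gripper":-1,"offset":[216,-156,0],"rotation":[0,0,-1.07]},{"gripper":-1,"offset":[252,-182,0],"rotation":[0,0,-1.24]},{"gripper":-1,"offset":[288,-208,0],"rotation":[0,0,-1.415]}]' 30
cat > sp.py <<'E'
from h import *
d=grab('wrist','w1'); cmd([423,-278,230],13)
print(proj(d,[[.423,-.278,.06],[.423,-.278,0]]))
E
python3 sp.py
```

```text
t: 1.15
tool_pos: [0.4234, -0.2778, 0.231]
tool_rot: [-1.949, -2.464, -0.0]
contact_force: [1.1, 0.1, -1.3]
opening: 0.0853
grip_force: 0.0
t 1.2 pos [ 425.4 -274.   231. ] F [ 1.4  2.8 -0. ] open 0.08530795141004295 offset [-3.3 -3.3  1. ] rot [ 0.003 -0.003  0.014]
[[284.43514274 199.19585961]
 [284.55249769 187.0628216 ]]
```

View pics/w1.png

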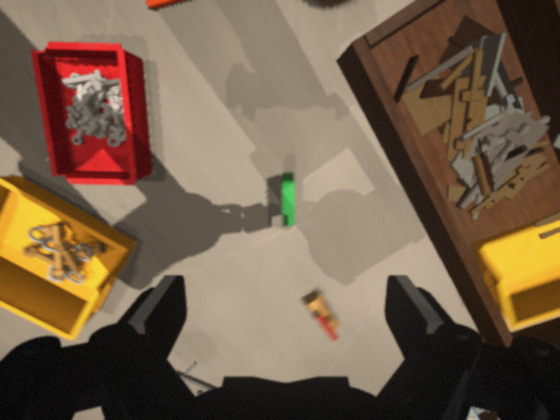

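The wrist view shows the spacer at about (288,200), upright between the open fingers and clear of other objects. I'll measure its top face.

```bash
cat > sp2.py <<'E'
from h import *
d=grab('wrist','w2')
m=mask(d,(45,100,30),(85,255,255),(240,130,340,260)); c,b=rect(m); w=ray(d,b,.06)*1000
print(b.round(1).tolist(),w[:,:2].round(1).tolist(),w.mean(0).round(1))
im=cv2.cvtColor(np.asarray(d['image']),cv2.COLOR_RGB2BGR)[150:250,230:350]; cv2.imwrite('pics/crop2.png',cv2.resize(im,None,fx=6,fy=6,interpolation=0))
cmd([423,-278,230],13)
E
python3 sp2.py
```

```text
[[277.0, 179.0], [288.0, 179.0], [288.0, 230.0], [277.0, 230.0]] [[414.0, -256.5], [424.0, -254.0], [436.1, -302.7], [425.6, -305.3]] [ 424.9 -279.6   60. ]
t 1.25 pos [ 424.2 -276.2  231. ] F [ 0.6 -0.8 -0.2] open 0.08533975541744829 offset [-1.4 -1.6  1. ] rot [ 0.001 -0.001  0.006]
```

View pics/crop2.png

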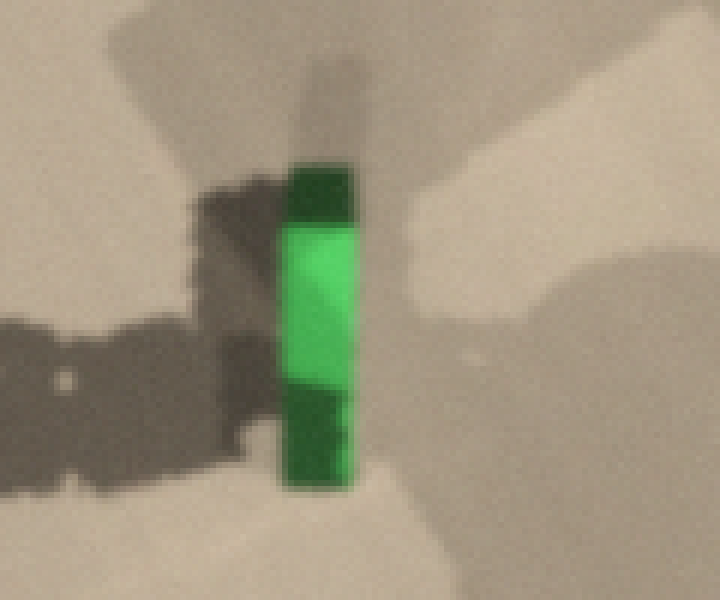

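The spacer's top face spans about columns 277–289 and rows 188–232. Above it, its near end face is dark green, and the long edges line up with the tool axes.

```bash
python3 - <<'E'
from h import *
d=pickle.load(open('pics/w2.pkl','rb'))
w=ray(d,[[283,187.7],[283,231.7],[277,209.7],[289.3,209.7]],.06)*1000
print(w.round(1).tolist(),(w[:2].mean(0)+w[2:].mean(0))/2, np.degrees(np.arctan2(*(w[0]-w[1])[[1,0]])))
cmd([425.5,-282,31],13.5)
E
```

```text
[[421.4, -263.2, 60.0], [431.7, -305.6, 60.0], [420.9, -285.3, 60.0], [432.4, -282.5, 60.0]] [ 426.60664483 -284.15176908   60.        ] 103.62648294999569
t 1.25 pos [ 424.2 -276.2  231. ] F [ 0.6 -0.8 -0.2] open 0.08533975541744829 offset [ -6.1  -0.2 200. ] rot [ 0.001 -0.001 -0.002]
```

```bash
python3 -m handwheel '[{"gripper":-1,"offset":[-7.5,1,40],"rotation":[0,0,0]},{"gripper":-1,"offset":[-7.5,1,80],"rotation":[0,0,0]},{"gripper":-1,"offset":[-7.5,1,120],"rotation":[0,0,0]},{"gripper":-1,"offset":[-7.5,1,155],"rotation":[0,0,0]},{"gripper":-1,"offset":[-7.5,1,185],"rotation":[0,0,0]},{"gripper":-1,"offset":[-7.5,1,199],"rotation":[0,0,0]},{"gripper":-0.5,"offset":[-7.5,1,199],"rotation":[0,0,0]},{"gripper":0,"offset":[-7.5,1,199],"rotation":[0,0,0]}]' 40
python3 - <<'E'
from h import *
cmd([426.6,-284,31],13.5)
E
```

```text
t: 2.25
tool_pos: [0.4264, -0.2873, 0.0338]
tool_rot: [1.954, 2.456, -0.0]
contact_force: [0.1, -0.2, 0.6]
opening: 0.0516
grip_force: 0.0
t 2.25 pos [ 426.4 -287.3   33.8] F [ 0.1 -0.2  0.6] open 0.05155276365620605 offset [3.1 0.9 2.8] rot [ 0.001  0.002 -0.009]
```

```bash
python3 -m handwheel '[{"gripper":0.2,"offset":[2.5,1,0],"rotation":[0,0,0]},{"gripper":0.4,"offset":[2.5,1,0],"rotation":[0,0,0]},{"gripper":0.6,"offset":[2.5,1,0],"rotation":[0,0,0]},{"gripper":0.8,"offset":[2.5,1,0],"rotation":[0,0,0]},{"gripper":1,"offset":[2.5,1,0],"rotation":[0,0,0]},{"gripper":1,"offset":[2.5,1,0],"rotation":[0,0,0]},{"gripper":1,"offset":[2.5,1,0],"rotation":[0,0,0]},{"gripper":1,"offset":[2.5,1,0],"rotation":[0,0,0]}]' 40
python3 -m handwheel '[{"gripper":1,"offset":[0,0,-15],"rotation":[0,0,0]},{"gripper":1,"offset":[0,0,-40],"rotation":[0,0,0]},{"gripper":1,"offset":[0,0,-75],"rotation":[0,0,0]},{"gripper":1,"offset":[0,0,-110],"rotation":[0,0,0]},{"gripper":1,"offset":[0,0,-140],"rotation":[0,0,0]},{"gripper":1,"offset":[0,0,-150],"rotation":[0,0,0]},{"gripper":1,"offset":[0,0,-150],"rotation":[0,0,0]},{"gripper":1,"offset":[0,0,-150],"rotation":[0,0,0]}]' 40
python3 - <<'E'
from h import *
# jig frame from stops: backs
yaw=np.radians(-4.5)
X=np.array([np.cos(yaw),np.sin(yaw)]);Y=np.array([-X[1],X[0]])
Lc=np.array([601.6,228.6])-15*X; Rc=np.array([599.2,136.3])-21*X
print(Lc,Rc,Lc-92*Y, (Lc+46*-Y)); S=(Lc-92*Y+Rc)/2; print('cut origin',S,'place',S+6*X)
P=S+6*X
cmd([P[0],P[1],180],-4.5)
d=grab('wrist','w3')
E
```

```text
t: 3.25
tool_pos: [0.4263, -0.2838, 0.0327]
tool_rot: [1.955, 2.458, 0.0]
contact_force: [0.5, 1.0, 4.8]
opening: 0.0113
grip_force: 39.6
t: 4.25
tool_pos: [0.4252, -0.283, 0.1804]
tool_rot: [-1.954, -2.456, -0.0]
contact_force: [0.8, -0.1, -1.2]
opening: 0.011
grip_force: 39.0
[586.64623999 229.77688644] [578.26473599 137.94764101] [579.42800319 138.06049173] [583.03712159 183.91868908]
cut origin [578.84636959 138.00406637] place [584.82787359 137.5333118 ]
t 4.25 pos [ 425.2 -283.   180.4] F [ 0.8 -0.1 -1.2] open 0.011037844436315735 offset [373.8 250.2   0.9] rot [-0.002 -0.002  0.306]
```

```bash
python3 -m handwheel '[{"gripper":1,"offset":[50,12,0],"rotation":[0,0,0.05]},{"gripper":1,"offset":[105,26,0],"rotation":[0,0,0.1]},{"gripper":1,"offset":[160,40,0],"rotation":[0,0,0.15]},{"gripper":1,"offset":[215,54,0],"rotation":[0,0,0.2]},{"gripper":1,"offset":[270,68,0],"rotation":[0,0,0.25]},{"gripper":1,"offset":[325,86,0],"rotation":[0,0,0.306]},{"gripper":1,"offset":[365,122,0],"rotation":[0,0,0.306]},{"gripper":1,"offset":[394,160,0],"rotation":[0,0,0.306]}]' 40
python3 -m handwheel '[{"gripper":1,"offset":[0,0,0],"rotation":[0,0,0]},{"gripper":1,"offset":[0,0,0],"rotation":[0,0,0]},{"gripper":1,"offset":[0,0,0],"rotation":[0,0,0]},{"gripper":1,"offset":[0,0,0],"rotation":[0,0,0]},{"gripper":1,"offset":[0,0,0],"rotation":[0,0,0]},{"gripper":1,"offset":[0,0,0],"rotation":[0,0,0]},{"gripper":1,"offset":[0,0,0],"rotation":[0,0,0]},{"gripper":1,"offset":[0,0,0],"rotation":[0,0,0]}]' 40
python3 - <<'E'
from h import *
d=grab('wrist','w4'); grab('top','t4')
cmd([582.5,137.5,180],-4.5)
E
```

```text
t: 5.3
tool_pos: [0.4928, 0.1384, 0.181]
tool_rot: [-2.305, -2.134, 0.002]
contact_force: [0.6, -0.5, 0.1]
opening: 0.0113
grip_force: 39.1
t: 6.3
tool_pos: [0.4932, 0.1362, 0.1823]
tool_rot: [2.307, 2.132, 0.0]
contact_force: [-0.6, -0.2, -1.0]
opening: 0.0114
grip_force: 39.3
t 6.4 pos [493.2 136.3 182.3] F [ 0.1  1.  -0.4] open 0.011154596220643622 offset [ 8.3 88.9  2.3] rot [-0. -0. -0.]
```

View pics/w4.png

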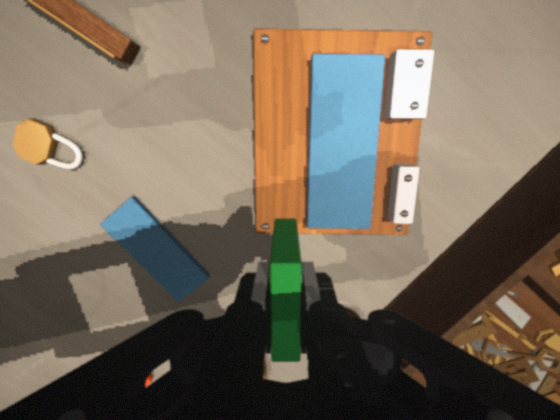

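The wrist view shows the jig unobstructed: full stop at (411,85), cut stop at (403,195), tile at (347,142). The spacer is upright in the fingers at about (285,290). I'll measure these.

```bash
cat > ms.py <<'E'
import sys
from h import *
d=pickle.load(open('pics/w4.pkl','rb'))
def show(n,m,z):
    c,b=rect(m); w=ray(d,b,z)[:,:2]*1000; print(n,b.round(1).tolist(),w.round(1).tolist(),'c',w.mean(0).round(1),'sides',(np.linalg.norm(np.diff(w[:3],axis=0),axis=1)).round(1)); return w
show('tile',mask(d,(95,60,40),(120,255,255),(300,45,390,240)),.024)
show('full',mask(d,(0,0,150),(180,60,255),(380,40,440,125)),.032)
show('cut',mask(d,(0,0,150),(180,60,255),(380,155,425,232)),.032)
im=cv2.cvtColor(np.asarray(d['image']),cv2.COLOR_RGB2HSV)
for r in (60,80,100,180,195,210): print(r,'V',im[r,370:435,2].tolist())
E
python3 ms.py
```

```text
tile [[306.29998779296875, 226.6999969482422], [311.70001220703125, 52.79999923706055], [384.20001220703125, 55.0], [378.8999938964844, 229.0]] [[511.0, 111.3], [524.5, 258.8], [583.2, 252.5], [578.6, 103.7]] c [549.3 181.6] sides [148.2  59. ]
full [[390.0, 40.0], [439.0, 40.0], [439.0, 124.0], [390.0, 124.0]] [[585.5, 261.7], [623.7, 258.7], [626.7, 194.9], [585.9, 198.2]] c [605.4 228.4] sides [38.3 63.8]
cut [[393.0, 155.0], [424.0, 155.0], [424.0, 231.0], [393.0, 231.0]] [[588.7, 172.3], [615.1, 170.2], [617.6, 101.2], [589.4, 103.5]] c [602.7 136.8] sides [26.6 69. ]
60 V [226, 225, 226, 226, 222, 225, 223, 222, 225, 224, 224, 223, 222, 211, 179, 121, 125, 125, 118, 109, 105, 107, 104, 105, 125, 177, 230, 246, 250, 251, 251, 251, 251, 250, 250, 250, 250, 251, 251, 251, 251, 251, 251, 250, 247, 237, 211, 171, 145, 132, 133, 136, 161, 210, 239, 247, 248, 249, 248, 248, 248, 247, 238, 209, 183]
80 V [217, 218, 220, 220, 221, 223, 224, 221, 222, 221, 220, 214, 184, 131, 126, 124, 114, 107, 110, 103, 104, 107, 122, 176, 231, 246, 250, 251, 251, 251, 251, 251, 251, 251, 251, 251, 251
[... 744 characters left out ...]
76, 177, 178, 178, 178, 178, 178, 180, 181, 179, 176]
195 V [181, 176, 164, 141, 166, 182, 184, 181, 188, 189, 183, 181, 175, 152, 123, 96, 87, 84, 83, 85, 87, 93, 98, 97, 101, 134, 185, 230, 243, 246, 246, 247, 247, 248, 247, 247, 247, 247, 247, 247, 247, 248, 247, 247, 244, 231, 196, 167, 163, 173, 178, 181, 181, 181, 181, 182, 181, 185, 183, 181, 184, 183, 185, 180, 177]
210 V [165, 148, 150, 172, 182, 185, 184, 185, 188, 183, 181, 172, 154, 119, 96, 89, 88, 87, 88, 93, 92, 92, 101, 115, 159, 218, 238, 244, 244, 244, 241, 231, 201, 171, 158, 167, 197, 227, 240, 245, 247, 247, 243, 232, 198, 161, 153, 155, 153, 156, 165, 172, 178, 178, 179, 179, 180, 184, 184, 182, 182, 181, 180, 179, 181]
```

```bash
python3 - <<'E'
from h import *
d=pickle.load(open('pics/w4.pkl','rb')); f=lambda p,z:(ray(d,p,z)[:,:2]*1000)
FF=f([[395,60],[393,80],[391.3,100]],.032);FB=f([[430.5,80],[428,100]],.032)
CF=f([[397.3,180],[396,195],[394.5,210]],.032);CB=f([[418.5,180],[416,195],[414,210]],.032)
TB=f([[384.2,60],[382.3,80],[380.7,100],[374.2,180],[372.8,195],[371.4,210]],.024)
print('FF',FF.round(1).tolist(),'FB',FB.round(1).tolist());print('CF',CF.round(1).tolist(),'CB',CB.round(1).tolist());print('TB',TB.round(1).tolist())
for n,p in(('ref',np.r_[FF]),('TB',TB)):
    k=np.polyfit(p[:,1],p[:,0],1);print(n,k,'yaw',-np.degrees(np.arctan(k[0])))
P=np.r_[FF,CF-12*np.array([.997,-.078])];k=np.polyfit(P[:,1],P[:,0],1);print('ref all',k,'yaw',-np.degrees(np.arctan(k[0])),'resid',P[:,0]-np.polyval(k,P[:,1]),'ref@137',np.polyval(k,137))
# held spacer near top edge & sides
hsv=cv2.cvtColor(np.asarray(d['image']),cv2.COLOR_RGB2HSV)
g=cv2.inRange(hsv,(45,100,30),(85,255,255))
for r in (225,240,255,270,285,300,330,355):
    c=np.where(g[r,260:310])[0]+260; print(r,c.min() if len(c) else None,c.max() if len(c) else None)
print(np.where(g[200:380,285])[0][[0,-1]]+200)
o=ctrl.get_obs();t=o['tool_pos'];h=t[2]-.033+.06;print(proj(d,[t+[0,.022,h-t[2]],t+[0,-.022,h-t[2]],t+[0,.022,-.033]]))
# stop ends in y
for nm,c,z in(('full',408,.032),('cut',403,.032)): print(nm,[(r,int(hsv[r,c,2])) for r in ((list(range(44,56))+list(range(112,124))) if nm=='full' else list(range(160,172))+list(range(216,230)))])
E
```

```text
FF [[589.5, 247.0], [588.1, 232.3], [586.9, 217.1]] FB [[618.2, 229.9], [616.8, 214.7]]
CF [[592.6, 150.4], [591.7, 137.0], [590.5, 123.3]] CB [[611.1, 148.9], [609.3, 135.6], [607.9, 121.9]]
TB [[583.2, 248.8], [581.7, 233.7], [580.4, 218.1], [574.5, 150.4], [573.2, 136.7], [571.8, 122.7]]
ref [8.94314714e-02 5.67394814e+02] yaw -5.110450365248258
TB [8.91272408e-02 5.60961194e+02] yaw -5.093157078342954
ref all [8.99285902e-02 5.67264589e+02] yaw -5.138705924700681 resid [ 0.0485693  -0.06623825  0.06212448 -0.19098547  0.04321035  0.1033196 ] ref@137 579.5848059595734
225 275 295
240 273 297
255 271 298
270 270 301
285 269 302
300 270 300
330 271 299
355 272 299
[220 360]
[[280.51416684 262.50167871]
 [289.5505298  361.87171703]
 [281.98640049 217.40444063]]
full [(44, 210), (45, 205), (46, 204), (47, 203), (48, 197), (49, 217), (50, 241), (51, 247), (52, 250), (53, 250), (54, 250), (55, 250), (112, 250), (113, 250), (114, 250), (115, 249), (116, 247), (117, 233), (118, 172), (119, 120), (120, 128), (121, 142), (122, 163), (123, 188)]
cut [(160, 175), (161, 171), (162, 174), (163, 163), (164, 142), (165, 139), (166, 183), (167, 229), (168, 244), (169, 247), (170, 248), (171, 247), (216, 155), (217, 217), (218, 240), (219, 245), (220, 246), (221, 245), (222, 239), (223, 226), (224, 202), (225, 183), (226, 172), (227, 167), (228, 169), (229, 173)]
```

```bash
python3 -m handwheel '[{"gripper":1,"offset":[2,22,0],"rotation":[0,0,0.01]},{"gripper":1,"offset":[4,45,0],"rotation":[0,0,0.01]},{"gripper":1,"offset":[6,70,20],"rotation":[0,0,0.01]},{"gripper":1,"offset":[7.7,89.5,45],"rotation":[0,0,0.01]},{"gripper":1,"offset":[7.7,89.5,75],"rotation":[0,0,0.01]},{"gripper":1,"offset":[7.7,89.5,100],"rotation":[0,0,0.01]},{"gripper":1,"offset":[7.7,89.5,108],"rotation":[0,0,0.01]},{"gripper":1,"offset":[7.7,89.5,108],"rotation":[0,0,0.01]}]' 40
python3 - <<'E'
from h import *
d=grab('wrist','w5')
cmd([583,137,45],-5.1)
o=ctrl.get_obs();t=o['tool_pos'];a=np.radians(-5.1);X=np.array([np.cos(a),np.sin(a),0]);Y=np.array([-X[1],X[0],0])
for s in(-6,6): print(proj(d,[t+X*s/1000+.022*Y+[0,0,-.033]]))
E
```

```text
t: 7.4
tool_pos: [0.5829, 0.1369, 0.0742]
tool_rot: [-2.318, -2.12, 0.001]
contact_force: [0.5, 0.8, -0.7]
opening: 0.0115
grip_force: 39.3
t 7.45 pos [583.6 137.   75.2] F [-0.3  0.7 -0.1] open 0.011499512874029344 offset [-0.  -0.6 30.2] rot [ 0.001 -0.     0.   ]
[[275.42043175 217.63405327]]
[[297.72810591 217.62181963]]
```

View pics/w5.png

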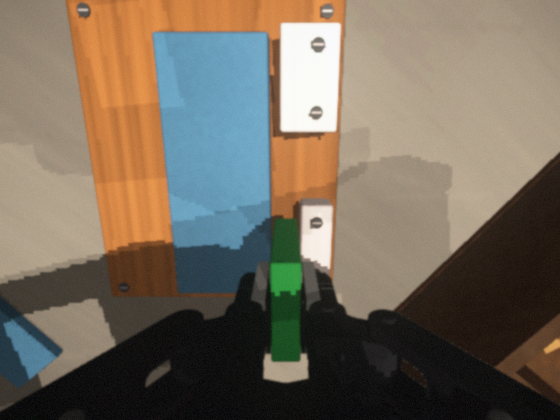

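The spacer's foot edge (row 218, columns 275–297) sits between the tile's back edge (about column 271) and the cut stop's front (about column 301), hovering above the gap. I'll check with numbers.

```bash
python3 - <<'E'
from h import *
d=pickle.load(open('pics/w5.pkl','rb'));hsv=cv2.cvtColor(np.asarray(d['image']),cv2.COLOR_RGB2HSV);rgb=d['image']
for r in(190,212,222,235): print(r,[tuple(int(v) for v in rgb[r,c]) for c in range(264,308,2)])
print((ray(d,[[271,190],[271.5,222]],.024)*1000).round(1),(ray(d,[[300.5,212],[301,222],[301.5,235]],.032)*1000).round(1))
E
```

```text
190 [(111, 166, 195), (109, 163, 191), (103, 151, 178), (107, 107, 112), (162, 101, 63), (181, 114, 63), (198, 128, 72), (193, 121, 66), (196, 124, 70), (195, 121, 67), (199, 126, 70), (198, 127, 71), (193, 123, 67), (191, 122, 68), (190, 117, 62), (202, 128, 73), (207, 131, 72), (210, 135, 74), (211, 137, 76), (207, 131, 73), (202, 128, 71), (192, 120, 67)]
212 [(94, 138, 163), (93, 139, 162), (90, 134, 158), (95, 103, 112), (155, 101, 66), (167, 105, 63), (165, 102, 59), (166, 108, 64), (162, 100, 56), (164, 103, 59), (165, 105, 59), (167, 105, 59), (162, 102, 58), (157, 100, 55), (137, 87, 52), (80, 52, 37), (74, 51, 34), (83, 56, 41), (112, 98, 87), (192, 174, 163), (232, 216, 205), (234, 221, 209)]
222 [(44, 63, 76), (44, 59, 70), (42, 56, 67), (45, 53, 58), (68, 51, 41), (46, 57, 37), (38, 78, 43), (38, 76, 42), (33, 75, 38), (37, 78, 41), (42, 80, 45), (42, 78, 45), (41, 77, 42), (42, 79, 43), (47, 83, 47), (42, 80, 41), (58, 74, 42), (79, 60, 40), (115, 100, 90), (197, 179, 169), (232, 218, 205), (233, 220, 207)]
235 [(48, 71, 85), (44, 63, 75), (38, 58, 69), (45, 57, 61), (52, 58, 41), (35, 70, 37), (36, 77, 40), (32, 71, 36), (34, 75, 40), (40, 79, 46), (38, 78, 39), (35, 73, 39), (36, 76, 39), (43, 79, 43), (39, 76, 41), (41, 79, 41), (41, 78, 42), (64, 73, 47), (127, 115, 104), (219, 202, 191), (241, 231, 221), (243, 233, 224)]
[[577.6 171.   24. ]
 [575.9 151.7  24. ]] [[593.5 158.5  32. ]
 [593.3 152.6  32. ]
 [593.  144.7  32. ]]
```

```bash
python3 -m handwheel '[{"gripper":1,"offset":[0,0,5],"rotation":[0,0,0]},{"gripper":1,"offset":[0,0,10],"rotation":[0,0,0]},{"gripper":1,"offset":[0,0,15],"rotation":[0,0,0]},{"gripper":1,"offset":[0,0,20],"rotation":[0,0,0]},{"gripper":1,"offset":[0,0,24],"rotation":[0,0,0]},{"gripper":1,"offset":[0,0,27],"rotation":[0,0,0]},{"gripper":1,"offset":[0,0,28],"rotation":[0,0,0]},{"gripper":1,"offset":[0,0,28],"rotation":[0,0,0]}]' 40
```

```text
t: 8.45
tool_pos: [0.5831, 0.1369, 0.0463]
tool_rot: [2.318, 2.12, 0.0]
contact_force: [-0.4, 1.0, 0.5]
opening: 0.0115
grip_force: 39.3
```

```bash
python3 -m handwheel '[{"gripper":1,"offset":[0,0,0.5],"rotation":[0,0,0]},{"gripper":1,"offset":[0,0,1],"rotation":[0,0,0]},{"gripper":1,"offset":[0,0,1.5],"rotation":[0,0,0]},{"gripper":1,"offset":[0,0,2],"rotation":[0,0,0]},{"gripper":1,"offset":[0,0,2],"rotation":[0,0,0]},{"gripper":1,"offset":[0,0,2],"rotation":[0,0,0]},{"gripper":1,"offset":[0,0,2],"rotation":[0,0,0]},{"gripper":1,"offset":[0,0,2],"rotation":[0,0,0]}]' 40
```

```text
t: 9.45
tool_pos: [0.5832, 0.1369, 0.0447]
tool_rot: [2.318, 2.12, 0.0]
contact_force: [-1.7, -0.2, 5.1]
opening: 0.0111
grip_force: 40.1
```

```bash
python3 -m handwheel '[{"gripper":0.6,"offset":[0,0,-0.5],"rotation":[0,0,0]},{"gripper":0.4,"offset":[0,0,-0.5],"rotation":[0,0,0]},{"gripper":0.2,"offset":[0,0,-0.5],"rotation":[0,0,0]},{"gripper":0.2,"offset":[0,0,-0.5],"rotation":[0,0,0]},{"gripper":0.2,"offset":[0,0,-0.5],"rotation":[0,0,0]},{"gripper":0.2,"offset":[0,0,-0.5],"rotation":[0,0,0]},{"gripper":0.2,"offset":[0,0,-10],"rotation":[0,0,0]},{"gripper":0.2,"offset":[0,0,-25],"rotation":[0,0,0]}]'
python3 -m handwheel '[{"gripper":0.2,"offset":[0,0,-25],"rotation":[0,0,0]},{"gripper":0.2,"offset":[0,-15,-55],"rotation":[0,0,0]},{"gripper":0.5,"offset":[0,-45,-80],"rotation":[0,0,0]},{"gripper":1,"offset":[0,-85,-90],"rotation":[0,0,0]},{"gripper":1,"offset":[0,-120,-90],"rotation":[0,0,0]},{"gripper":1,"offset":[0,-120,-90],"rotation":[0,0,0]},{"gripper":1,"offset":[0,-120,-90],"rotation":[0,0,0]},{"gripper":1,"offset":[0,-120,-90],"rotation":[0,0,0]}]'
python3 - <<'E'
from h import *
grab('wrist','w6'); cmd([490,190,100],-5.1)
E
```

```text
t: 10.45
tool_pos: [0.5828, 0.1368, 0.0698]
tool_rot: [-2.318, -2.12, 0.001]
contact_force: [0.1, -0.4, 0.4]
opening: 0.0342
grip_force: 0.0
t: 11.45
tool_pos: [0.4645, 0.1474, 0.1598]
tool_rot: [2.318, 2.12, 0.001]
contact_force: [0.3, 0.4, 0.6]
opening: 0.0002
grip_force: 0.0
t 11.5 pos [464.4 147.4 159.6] F [-1.5 -0.2 -0.3] open 0.00017068072131899242 offset [44.7 21.7 59.6] rot [ 0. -0. -0.]
```

View pics/w6.png

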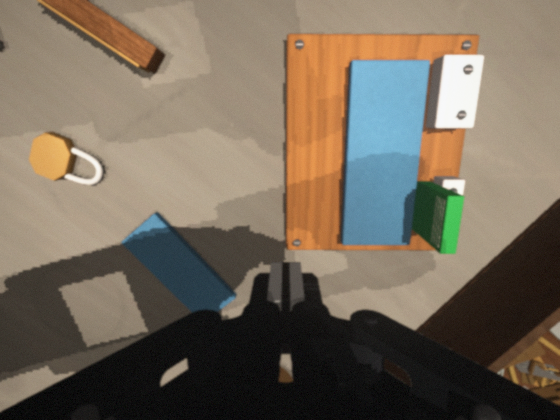

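The spacer is released and standing upright in the gap at about (440,215), in front of the cut stop at (452,187). The tile hasn't moved, and the shut fingertips are at (285,270). Next I'll lower them in front of the middle of the tile.

```bash
python3 -m handwheel '[{"gripper":1,"offset":[20,8,20],"rotation":[0,0,0]},{"gripper":1,"offset":[43,16,40],"rotation":[0,0,0]},{"gripper":1,"offset":[43,16,70],"rotation":[0,0,0]},{"gripper":1,"offset":[43,16,100],"rotation":[0,0,0]},{"gripper":1,"offset":[43,16,125],"rotation":[0,0,0]},{"gripper":1,"offset":[43,16,138],"rotation":[0,0,0]},{"gripper":1,"offset":[43,16,141],"rotation":[0,0,0]},{"gripper":1,"offset":[43,16,141],"rotation":[0,0,0]}]'
python3 - <<'E'
from h import *
grab('wrist','w7'); cmd([503,187.5,17],-5.1)
E
```

```text
t: 12.5
tool_pos: [0.484, 0.189, 0.019]
tool_rot: [2.318, 2.12, 0.002]
contact_force: [0.2, -0.4, 1.3]
opening: -0.0003
grip_force: 0.0
t 12.55 pos [484.3 189.1  19.4] F [-0.3 -0.4  0.3] open -0.00018437461511463854 offset [ 0.1 18.8  2.4] rot [ 0.002 -0.001 -0.   ]
```

View pics/w7.png

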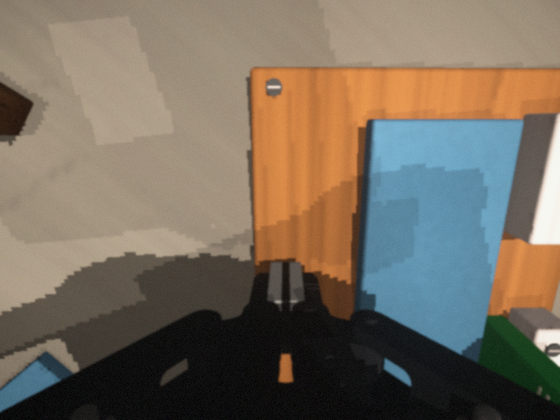

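The fingertips are at the board in front of the tile's front edge (about column 360), near its middle. I'll push in small steps.

```bash
python3 -m handwheel '[{"gripper":1,"offset":[0,3,2],"rotation":[0,0,0]},{"gripper":1,"offset":[0,6,2],"rotation":[0,0,0]},{"gripper":1,"offset":[0,9,2],"rotation":[0,0,0]},{"gripper":1,"offset":[0,12,2],"rotation":[0,0,0]},{"gripper":1,"offset":[0,14,2],"rotation":[0,0,0]},{"gripper":1,"offset":[0,16,2],"rotation":[0,0,0]},{"gripper":1,"offset":[0,17,2],"rotation":[0,0,0]},{"gripper":1,"offset":[0,18,2],"rotation":[0,0,0]}]' 60
python3 -m handwheel '[{"gripper":1,"offset":[0,0.5,0],"rotation":[0,0,0]},{"gripper":1,"offset":[0,1,0],"rotation":[0,0,0]},{"gripper":1,"offset":[0,1.5,0],"rotation":[0,0,0]},{"gripper":1,"offset":[0,2,0],"rotation":[0,0,0]},{"gripper":1,"offset":[0,2.5,0],"rotation":[0,0,0]},{"gripper":1,"offset":[0,3,0],"rotation":[0,0,0]},{"gripper":1,"offset":[0,3.5,0],"rotation":[0,0,0]},{"gripper":1,"offset":[0,4,0],"rotation":[0,0,0]}]'
```

```text
t: 13.55
tool_pos: [0.5012, 0.1873, 0.0163]
tool_rot: [-2.318, -2.12, 0.0]
contact_force: [1.1, 0.1, -0.7]
opening: 0.0003
grip_force: 0.0
t: 14.55
tool_pos: [0.5052, 0.187, 0.0163]
tool_rot: [-2.318, -2.12, -0.0]
contact_force: [-0.9, -0.5, -0.1]
opening: 0.0
grip_force: 0.0
```

```bash
python3 -m handwheel '[{"gripper":1,"offset":[0,0.5,0],"rotation":[0,0,0]},{"gripper":1,"offset":[0,1,0],"rotation":[0,0,0]},{"gripper":1,"offset":[0,1.5,0],"rotation":[0,0,0]},{"gripper":1,"offset":[0,2,0],"rotation":[0,0,0]},{"gripper":1,"offset":[0,2.5,0],"rotation":[0,0,0]},{"gripper":1,"offset":[0,3,0],"rotation":[0,0,0]},{"gripper":1,"offset":[0,3,0],"rotation":[0,0,0]},{"gripper":1,"offset":[0,3,0],"rotation":[0,0,0]}]'
```

```text
t: 15.55
tool_pos: [0.5082, 0.1867, 0.0163]
tool_rot: [2.318, 2.12, 0.0]
contact_force: [-0.2, 0.3, -0.2]
opening: -0.0002
grip_force: 0.5
```

```bash
python3 -m handwheel '[{"gripper":1,"offset":[0,0.5,0],"rotation":[0,0,0]},{"gripper":1,"offset":[0,1,0],"rotation":[0,0,0]},{"gripper":1,"offset":[0,1.5,0],"rotation":[0,0,0]},{"gripper":1,"offset":[0,2,0],"rotation":[0,0,0]},{"gripper":1,"offset":[0,2.5,0],"rotation":[0,0,0]},{"gripper":1,"offset":[0,3,0],"rotation":[0,0,0]},{"gripper":1,"offset":[0,3,0],"rotation":[0,0,0]},{"gripper":1,"offset":[0,3,0],"rotation":[0,0,0]}]'
python3 - <<'E'
from h import *
d=grab('wrist','w8'); 
rgb=d['image']
h=cv2.cvtColor(np.asarray(rgb),cv2.COLOR_RGB2HSV)
m=cv2.inRange(h,(95,60,30),(120,255,255))
for r in (140,160,180,200,220):
    c=np.where(m[r,330:])[0]+330
    if len(c): print(r,c[0],c[-1],(ray(d,[[c[0],r],[c[-1]+1,r]],.024)[:,:2]*1000).round(1).tolist(), h[r,c[-1]-2:c[-1]+16,2].tolist())
E
```

```text
t: 16.55
tool_pos: [0.5112, 0.1864, 0.0163]
tool_rot: [2.318, 2.12, 0.0]
contact_force: [-1.2, 0.1, -1.0]
opening: 0.0001
grip_force: 0.5
140 330 469 [[534.4, 249.8], [588.7, 244.9]] [188, 168, 127, 95, 100, 107, 106, 103, 101, 105, 106, 105, 103, 102, 115, 140, 179, 217]
160 330 466 [[534.0, 242.1], [588.0, 237.2]] [192, 179, 153, 116, 104, 103, 105, 102, 102, 106, 102, 104, 107, 111, 123, 154, 193, 226]
180 330 462 [[533.6, 234.1], [586.9, 229.3]] [111, 93, 84, 83, 85, 90, 94, 92, 93, 99, 95, 93, 94, 98, 102, 115, 141, 172]
200 330 459 [[533.1, 225.8], [586.2, 221.1]] [138, 108, 86, 76, 89, 94, 91, 94, 94, 93, 94, 97, 97, 98, 100, 122, 151, 182]
220 330 456 [[532.7, 217.3], [585.4, 212.5]] [161, 143, 109, 86, 88, 94, 94, 92, 93, 94, 94, 95, 96, 96, 103, 131, 161, 194]
```

```bash
python3 -m handwheel '[{"gripper":1,"offset":[0,0.5,0],"rotation":[0,0,0]},{"gripper":1,"offset":[0,1,0],"rotation":[0,0,0]},{"gripper":1,"offset":[0,1.5,0],"rotation":[0,0,0]},{"gripper":1,"offset":[0,2,0],"rotation":[0,0,0]},{"gripper":1,"offset":[0,2,0],"rotation":[0,0,0]},{"gripper":1,"offset":[0,2,0],"rotation":[0,0,0]},{"gripper":1,"offset":[0,2,0],"rotation":[0,0,0]},{"gripper":1,"offset":[0,2,0],"rotation":[0,0,0]}]'
```

```text
t: 17.6
tool_pos: [0.512, 0.1861, 0.0161]
tool_rot: [-2.317, -2.119, 0.004]
contact_force: [-6.1, -0.8, 4.2]
opening: 0.0001
grip_force: 3.5
```

```bash
python3 -m handwheel '[{"gripper":1,"offset":[0,0.5,0],"rotation":[0,0,0]},{"gripper":1,"offset":[0,1,0],"rotation":[0,0,0]},{"gripper":1,"offset":[0,1.5,0],"rotation":[0,0,0]},{"gripper":1,"offset":[0,1.5,0],"rotation":[0,0,0]},{"gripper":1,"offset":[0,1.5,0],"rotation":[0,0,0]},{"gripper":1,"offset":[0,1.5,0],"rotation":[0,0,0]},{"gripper":1,"offset":[0,1.5,0],"rotation":[0,0,0]},{"gripper":1,"offset":[0,1.5,0],"rotation":[0,0,0]}]'
python3 - <<'E'
from h import *
d=grab('wrist','w9');t=grab('top','t9')
h=cv2.cvtColor(np.asarray(d['image']),cv2.COLOR_RGB2HSV)
m=cv2.inRange(h,(95,60,30),(120,255,255));P=[]
for r in range(140,290,15):
    c=np.where(m[r,330:])[0]+330; P.append(ray(d,[[c[-1]+1,r]],.024)[0,:2]*1000)
P=np.array(P);print(P.round(1).tolist(),np.degrees(np.arctan(np.polyfit(P[:,1],P[:,0],1)[0])))
print(ctrl.get_obs()['contact_force'],ctrl.get_obs()['wrist_torque'])
a=cv2.cvtColor(np.asarray(d['image']),cv2.COLOR_RGB2BGR)[100:400,300:]; b=cv2.cvtColor(np.asarray(t['image']),cv2.COLOR_RGB2BGR)[140:225,165:260]
o=np.zeros((600,800,3),np.uint8);o[:450,:390]=cv2.resize(a,(390,450));o[:367,390:]=cv2.resize(b,(410,367),interpolation=2);cv2.imwrite('pics/crop3.png',o)
E
```

```text
t: 18.6
tool_pos: [0.5122, 0.1861, 0.016]
tool_rot: [-2.315, -2.118, 0.008]
contact_force: [-11.6, -1.2, 7.0]
opening: -0.0004
grip_force: 6.4
[[589.0, 244.7], [588.5, 239.0], [587.7, 233.2], [586.9, 227.2], [586.4, 221.0], [586.0, 214.7], [585.5, 208.2], [584.6, 201.5], [584.0, 194.7], [583.5, 187.6]] 5.520154981948088
[-10.48461838  -0.38540934   8.25914951] [-0.08205794  1.74123975  0.02951492]
```

View pics/crop3.png

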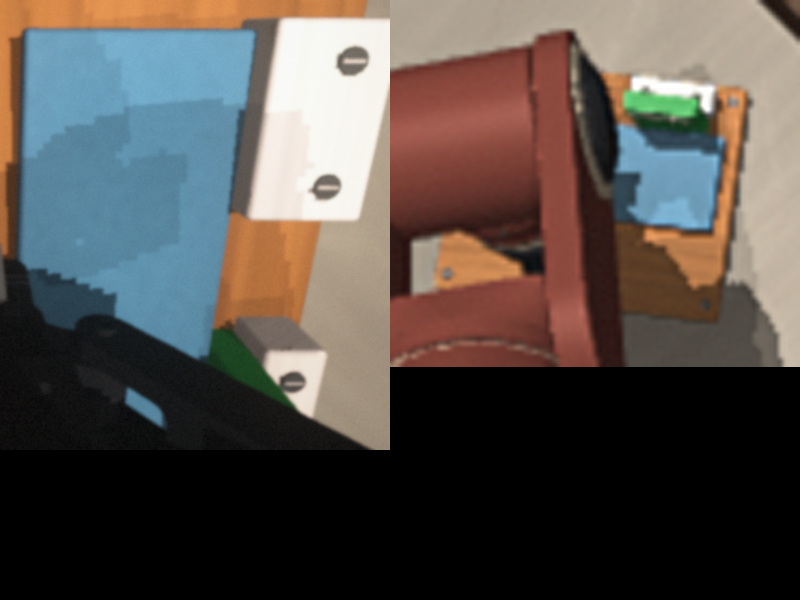

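```bash
python3 - <<'E'
from h import *
t=pickle.load(open('pics/t9.pkl','rb'))
m=mask(t,(45,100,150),(85,255,255),(212,155,245,175)); c,b=rect(m);w=ray(t,b,.072)*1000
print(b.round(1).tolist(),w[:,:2].round(1).tolist(),w.mean(0).round(1))
m=mask(t,(0,0,190),(180,60,255),(213,150,250,172));c,b=rect(m);w=ray(t,b,.032)*1000;print('cut',w[:,:2].round(1).tolist(),w.mean(0))
E
python3 -m handwheel '[{"gripper":1,"offset":[0,0.5,0],"rotation":[0,0,0]},{"gripper":1,"offset":[0,0.5,0],"rotation":[0,0,0]},{"gripper":1,"offset":[0,0.5,0],"rotation":[0,0,0]},{"gripper":1,"offset":[0,0.5,0],"rotation":[0,0,0]},{"gripper":1,"offset":[0,0.5,0],"rotation":[0,0,0]},{"gripper":1,"offset":[0,0.5,0],"rotation":[0,0,0]},{"gripper":1,"offset":[0,0.5,0],"rotation":[0,0,0]},{"gripper":1,"offset":[0,0.5,0],"rotation":[0,0,0]}]'
```

```text
[[218.60000610351562, 164.60000610351562], [219.0, 160.89999389648438], [235.3000030517578, 162.89999389648438], [234.8000030517578, 166.60000610351562]] [[580.8, 158.4], [590.5, 157.6], [586.3, 115.4], [576.6, 116.2]] [583.5 136.9  72. ]
cut [[602.7, 161.1], [618.0, 157.4], [604.7, 108.2], [589.5, 112.0]] [603.71551404 134.66020595  32.        ]
t: 19.7
tool_pos: [0.5123, 0.1861, 0.016]
tool_rot: [-2.314, -2.117, 0.009]
contact_force: [-12.2, -0.2, 8.7]
opening: -0.0003
grip_force: 7.3
```

The spacer is upright in its place. The tile is flush and square, with about 12 N on it. Handing in.

```bash
python3 -c "
from station import ctrl
print(ctrl.finish_job())"
```

```text
the job is handed in; nothing more can be done
None
```

The job is handed in, with no verdict returned: the spacer stands released and upright before the cut-back stop, and the tile measures flush with the full stop and square within about 0.4°, held by the fingertips at about 12 N; its bearing on the spacer was not measured directly.

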